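# Draw the tall display panel from the leaning stack and put it on the test stand

### The arm

A 6-joint arm with a two-finger parallel gripper is mounted at the origin on the work surface. World frame = base frame: x ahead of the robot, y to its left, z up, the work surface at z = 0. Lengths are in m, angles in rad, forces in N, time in s.
With the tool pointing down it reaches from about 0.35 to 0.925 m from the base axis. Payload 6.4 kg.
Tool frame: the origin (TCP) lies at the very end of the fingers, on their centre line; the grasp point (between the pads) lies 19 mm behind it (r.pinch_z is the distance from the TCP to the grasp point, in m); z points along the fingers, y is the line along which they close (so a half turn about z gives the same grasp; the last joint's range is limited). The gripper opens to 94 mm and grips with 3 to 60 N. Pads are 16 mm wide; open, the fingers measure 119 mm over their backs; the gripper's body (75 mm by 177 mm) begins 78 mm behind the grasp point.
Start: joints at [0.984, 0.245, 1.558, -0, 1.339, -0.174], TCP at [0.261, 0.595, 0.205] pointing down, gripper open.
Joint ranges: [-3.13, 3.13], [-1.02, 2.26], [0.13, 2.54], [-0.95, 4.09], [0.21, 2.88], [-2.74, 2.74]. Speed limits (rad/s): [2.57, 2.57, 3.14, 3.14, 3.14, 3.14].

### API

Orientations are given as [roll, pitch, yaw] about the fixed x, y, z axes, in that order (R = Rz(yaw) Ry(pitch) Rx(roll)).
In Python, from workcell import telemetry, optics, ticket, r gives the robot as it stands.
- The arm moves only by the tool send_rows, never from a script. Its argument "targets" is a list that holds one entry, the list of rows, each a list of 6 numbers: the shift along the world's x, y, z in cm, then the turn, a rotation vector about the world's x, y, z in degrees. A call has 1 to 5 rows; each row is the pose to reach, as a shift and turn from the pose commanded when the call began; what a row does not reach only later rows make up. A row lasts 1/10 s, in which the tool goes at most 50 mm and 8.59 degrees, less where a joint would pass 70% of its speed; a pose out of reach is approached as far as the arm can. A call with a gripper value outside its range is refused whole. "claw" is the opening, from 0 (shut) to 1 (fully open), set as the call begins (left out, the last holds). The fingers move at their own pace and stop on an object; "newtons" is the grip in N (left out, the last holds). Time passes only in rows, so rows that repeat a pose let the fingers close. It gives the time, the measured TCP pose, the force, the opening and the grip force at its end, in the units of the state.
- telemetry.state(): the state, without advancing time (a new reading comes with each control period).
- optics.get_image(name): name is "scene" or "top"; returns the picture (400x640x3 uint8, red, green, blue); there is no depth.
- optics.get_calibration(name): a dict with "K" (3x3 intrinsics, pixels), "camera_from_world" (4x4, takes a point from world to camera coordinates). Camera axes: x right, y down, z forward; pixel columns grow to the right and rows downward; lengths in m; the calibration is good to about 2 mm. A picture is of the moment at which its call begins. get_calibration takes no time and is no camera call.
- ticket.job_done(): hands the job in; it is judged then, once.
Trained networks look in the newest picture that a camera, given by its name, has taken for a name from the list of things; names that differ only in an ending like _2 or _b are one class to them, and where a whole thing is asked for, a point or a joint stands for the part that bears it (a point fixed in the world has none). Each returns a list of dicts, best first, with "confidence" (0 to 1); they miss things now and then, are a little off and sometimes report something else, mostly with a low value. They report only what shows in the picture. A call takes as long as a camera call. They do not tell look-alikes from the thing itself.
- optics.cut_out(camera, thing): "mask" (400x640 bool, what is visible of it) and "centre" ([column, row] in pixels, amid what is visible of it).
The state is a dict: "time_s": time; "q": joint angles; "qd": joint speeds; "joint_torque": joint torques, N m; "eef_pos": TCP position; "orientation": TCP orientation; "force": force on the tool from outside, world axes, zero at the start; "wrist_torque": the same for the moment, N m; "opening": finger opening in m; "finger_force": force on a finger pad.
Only numpy, scipy, OpenCV 4.12 (cv2) and the standard library are available. Lean on these libraries where they do the work, as an engineer would, in place of code of your own. Each camera call takes 0.05 s, during which the arm holds its last target. There are 200 camera calls.

### The job

Three display panels lean in a stack in the grey rack. Draw out the tall one and set it down gently, not dropped, on the aluminium test stand, resting on the ledge between lip and backrest, squarely along the stand and leaning back against its backrest. Leave the two short panels standing in the rack, not toppled or pulled out.

Things in the scene. Friction and masses are not known exactly. Their poses are not given: they have to be found in the camera images.
- panel_tall: The tall display panel: aluminium slab with black glass front, 110 wide x 168 tall x 12 mm thick, 0.2-0.4 kg. Leans back 16 degrees in the rack, face to face with the short panels: in front of, between or behind them; its top 60 mm rise free. Origin: middle of its bottom edge, mid thickness. x along its width, y through its thickness towards the rack's back plate, z up along the panel (top at 168 mm).
- panel_wide: Short display panel, same make, 126 wide x 100 mm tall, 12 mm thick, leaning in the same stack; stays there. Its place in the stack varies. Origin and axes as for the tall panel. The rack (fixed, grey, on either side of the table): base 10 mm thick, front lip 15 mm above the base, leaning back plate 150 mm wide, its top 92 mm above the table.
- panel_narrow: Short display panel, same make, 88 wide x 108 mm tall, 12 mm thick, leaning in the same stack; stays there. Its place in the stack varies. Origin and axes as for the tall panel. 
- stand: Fixed aluminium easel, 120 mm wide along x, on either side of the table. Origin at table level under the middle of its ledge. Ledge top z = 10 mm, between a front lip (inner face y = -18, top z = 25 mm) and the foot of the backrest (y = +18 mm). The backrest, 100 mm long, leans 16 degrees towards +y (top edge y = 46, z = 106 mm). A green circuit board lies behind it.
- panel_tall_top (a point): Middle of the tall panel's top edge: 168 mm along z from its origin.
Mind the look-alikes: they are no part of the job. Leave any purple look-alike of the panel_tall alone. Leave any purple look-alike of the panel_narrow alone.

How it is judged:
By the outcome, as a careful person would: the job done as asked, in the order asked, and still so for the second after the job is handed in, with the robot touching nothing.
It also fails if it takes over 45 s, if anything falls off the work surface, if the arm or the gripper's body presses on something with over 40 N, if the wrist force passes 120 N, or if a joint passes its speed limit or range.

## Working session

There is one attempt and no reset: what is moved stays moved. The work goes in short steps, Python scripts to look and compute and a tool call to move; the robot and the scene stay as the last step left them, time stands still between calls to the robot, and variables do not carry over. Pictures are saved under pics/ and viewed, at most 10 in all, crops included, and the job is handed in when it is done.

Besides the shell and the picture viewer there is one more tool, called as name(argument=value, ...) on one line, values as JSON. send_rows: Moves the arm, as the interface text tells. Its arguments: {"type":"object","properties":{"targets":{"type":"array"},"claw":{"type":"number"},"newtons":{"type":"number"}},"required":["targets"]}

```bash
mkdir -p pics; python3 - <<'E'
from workcell import telemetry, optics, ticket, r
import cv2,numpy as np,pickle
d={}
for n in("scene","top"):
    im=optics.get_image(n);cv2.imwrite(f"pics/{n}0.png",im[:,:,::-1]);c=optics.get_calibration(n);print(n,np.round(c["K"],1).tolist(),np.round(c["camera_from_world"],3).tolist())
    for t in("panel_tall","panel_wide","panel_narrow","stand","panel_tall_top"):
        o=optics.cut_out(n,t);d[n,t]=o
        for x in o:
            print(n,t,round(x["confidence"],2),np.round(x["centre"]),x["mask"].sum(), cv2.boundingRect(x["mask"].astype(np.uint8)))
pickle.dump(d,open("d.pkl","wb"));s=telemetry.state();print(s["time_s"],s["eef_pos"],s["orientation"],s["opening"])
E
```

```text
scene [[502.3, 0.0, 313.9], [0.0, 502.3, 206.8], [0.0, 0.0, 1.0]] [[-0.696, 0.718, 0.014, 0.246], [0.515, 0.512, -0.688, -0.203], [-0.501, -0.471, -0.726, 1.652], [0.0, 0.0, 0.0, 1.0]]
scene panel_tall 0.83 [360. 369.] 3541 (317, 332, 90, 68)
scene panel_tall 0.57 [335. 250.] 542 (311, 227, 48, 56)
scene panel_wide 0.53 [335. 264.] 246 (316, 242, 40, 40)
scene panel_narrow 0.95 [345. 220.] 951 (324, 203, 49, 35)
scene panel_narrow 0.52 [315. 264.] 92 (309, 256, 14, 23)
scene stand 0.85 [234. 207.] 1819 (203, 175, 61, 56)
scene panel_tall_top 0.61 [334. 251.] 521 (311, 227, 48, 56)
top [[437.6, 0.0, 318.1], [0.0, 437.6, 201.0], [0.0, 0.0, 1.0]] [[-0.007, -1.0, -0.019, 0.132], [-0.998, 0.008, -0.061, 0.459], [0.061, 0.018, -0.998, 1.251], [0.0, 0.0, 0.0, 1.0]]
top panel_tall 0.8 [274. 179.] 700 (266, 153, 29, 47)
top panel_tall 0.64 [210. 135.] 2125 (181, 113, 62, 46)
top panel_narrow 0.77 [290. 180.] 551 (281, 161, 18, 36)
top panel_narrow 0.58 [320. 243.] 1088 (302, 222, 37, 41)
top stand 0.56 [413. 177.] 1853 (389, 148, 46, 47)
top panel_tall_top 0.79 [211. 134.] 2093 (181, 113, 61, 45)
top panel_tall_top 0.57 [275. 178.] 756 (265, 153, 30, 47)
0.6 [0.26075594 0.59542087 0.20547904] [3.14156236e+00 1.66092117e-05 2.72882233e+00] 0.0938457984909436
```

View pics/scene0.png

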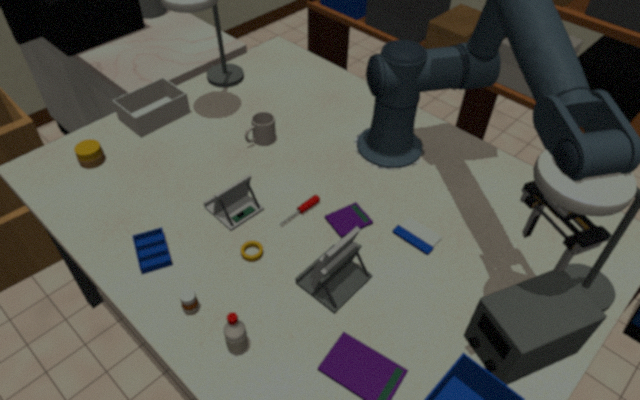

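View pics/top0.png

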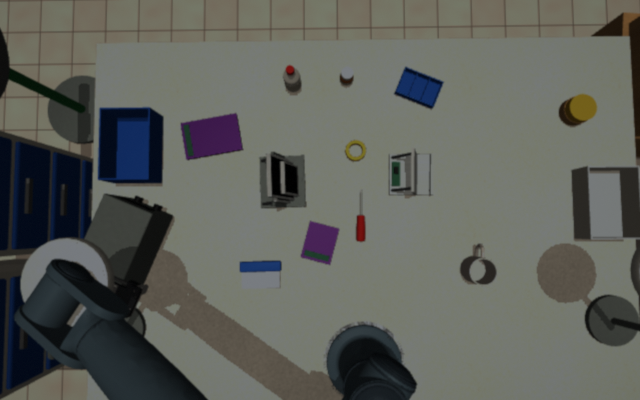

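```bash
python3 - <<'E'
import cv2,numpy as np
a=cv2.imread("pics/top0.png");b=cv2.imread("pics/scene0.png")
f=lambda i,x,y,w,h:cv2.convertScaleAbs(cv2.resize(i[y:y+h,x:x+w],(400,300),interpolation=cv2.INTER_CUBIC),alpha=1.5)
cv2.imwrite("pics/z.png",np.vstack([np.hstack([f(a,245,141,80,60),f(a,375,141,80,60)]),np.hstack([f(b,285,220,100,75),f(b,190,165,80,60)])]))
E
```

```text
(no output)
```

View pics/z.png

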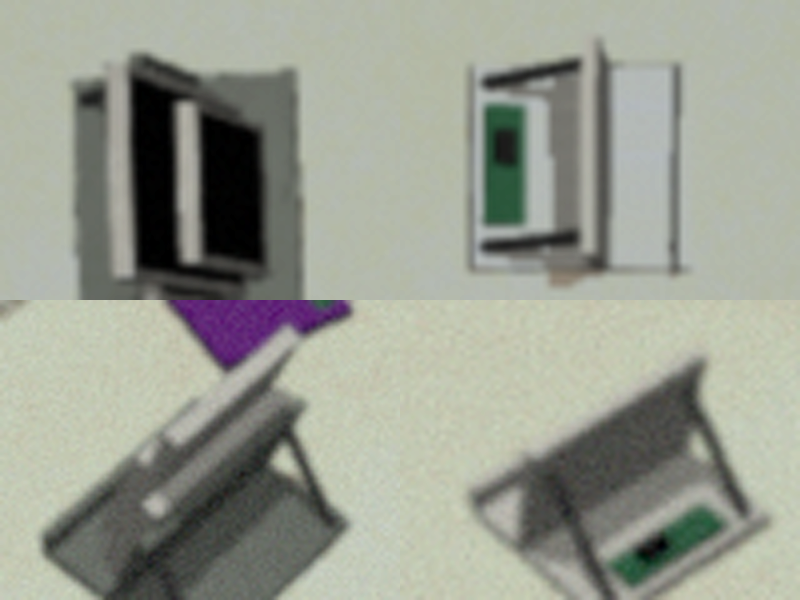

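```bash
cat > h.py <<'E'
from workcell import telemetry, optics, ticket, r
import cv2,numpy as np
from scipy.optimize import least_squares
from scipy.spatial.transform import Rotation as R
C={n:optics.get_calibration(n) for n in("scene","top")}
def proj(n,P):
    c=C[n]["camera_from_world"];p=np.atleast_2d(P)@c[:3,:3].T+c[:3,3];q=p@C[n]["K"].T;return q[:,:2]/q[:,2:]
def pose(p,lean=16):  # x,y,z,yaw -> fn local->world ; panel leans to local +y
    M=R.from_euler('z',p[3])*R.from_euler('x',-np.radians(lean))
    return lambda L:M.apply(np.atleast_2d(L))+p[:3]
def fit(obs,p0,lean,zp,zs):
    def f(p):
        e=[(proj(n,pose(p,lean)(L))-uv).ravel() for n,L,uv in obs]
        return np.r_[np.concatenate(e),(p[2]-zp)/zs]
    s=least_squares(f,p0);return s.x,np.round(s.fun,1)
def box(w,h,t):
    return np.array([[a*w/2,b*t/2,c*h] for c in(0,1) for b in(-1,1) for a in(-1,1)])
E_=[(0,1),(2,3),(4,5),(6,7),(0,2),(1,3),(4,6),(5,7),(0,4),(1,5),(2,6),(3,7)]
def draw(im,n,P,E,k,o,col):
    q=((proj(n,P)-o+.5)*k*16).astype(int)
    for a,b in E: cv2.line(im,tuple(map(int,q[a])),tuple(map(int,q[b])),col,1,cv2.LINE_AA,4)
def crop(im,x,y,w,h): return cv2.convertScaleAbs(cv2.resize(im[y:y+h,x:x+w],(400,300),interpolation=cv2.INTER_CUBIC),alpha=1.5)
E
cat > m.py <<'E'
from h import *
a=cv2.imread("pics/top0.png");b=cv2.imread("pics/scene0.png")
hw=.055;T=.168
tall,e=fit([("top",[[-hw,0,T]],[[269.4-.4,196.0]]),("top",[[hw,0,T]],[[268.4,152.8]]),
 ("scene",[[-hw,0,T]],[[357.8,227.8]]),("scene",[[hw,0,T]],[[327.1,254.6]])],[.5,.2,.012,1.5],16,.0117,.002)
# which sign of yaw: panel x along world +/-x
print("tall",np.round(tall,4),np.degrees(tall[3]),e)
st,e=fit([("top",[[-.06,.046,.106]],[[492.6,194.2]]) ,],[.5,-.1,0,1.5],0,0,.001) if 0 else (None,None)
B=lambda s:[s*.06,.046,.106]
E
python3 - <<'E'
import sys;sys.path.insert(0,'.')
from h import *
c=lambda n,u,v,z:(lambda Rw,t,K:(lambda d,o:o+d*(z-o[2])/d[2])(Rw.T@np.linalg.inv(K)@[u,v,1],-Rw.T@t))(C[n]["camera_from_world"][:3,:3],C[n]["camera_from_world"][:3,3],C[n]["K"])
S=.1733
for n,u,v,z in[("top",269,196,S),("top",268.4,152.8,S),("scene",357.8,227.8,S),("scene",327.1,254.6,S),
("top",493.6-375+375-.4-80+0,0,.1)][:4]: print("tall",n,np.round(c(n,u,v,z),4))
for n,u,v in[("top",375+197/5-.4,141+40/5-.4),("top",375+190/5-.4,141+268/5-.4),("scene",204.6,203.6),("scene",250.6,176.6)]: print("stand",n,np.round(c(n,u,v,.106),4))
for u,v in[(470,65),(470,270),(680,62),(680,272)]: print("base",np.round(c("top",375+(u-400)/5-.4,141+v/5-.4,.01),4))
for u,v in[(187,98),(192,262)]: print("narrow top",np.round(c("top",245+u/5-.4,141+v/5-.4,.115),4))
E
```

```text
tall top [0.4637 0.2503 0.1733]
tall top [0.5743 0.2519 0.1733]
tall scene [0.4699 0.2528 0.1733]
tall scene [0.5781 0.2559 0.1733]
stand top [ 0.5936 -0.1325  0.106 ]
stand top [ 0.4704 -0.1263  0.106 ]
stand scene [ 0.6404 -0.1207  0.106 ]
stand scene [ 0.4881 -0.1139  0.106 ]
base [ 0.5968 -0.0779  0.01  ]
base [ 0.4769 -0.076   0.01  ]
base [ 0.5974 -0.1999  0.01  ]
base [ 0.4748 -0.1972  0.01  ]
narrow top [0.564 0.223 0.115]
narrow top [0.4757 0.2204 0.115 ]
```

```bash
cat > ov.py <<'E'
from h import *
a=cv2.imread("pics/top0.png");b=cv2.imread("pics/scene0.png")
Z=.0117
tall=np.array([.5205,.2062,Z,np.radians(1.2)]);nar=np.array([.520,.193,Z,np.radians(1.2)]);wid=np.array([.5205,.2187,Z,np.radians(1.2)])
st=np.array([.535,-.1755,0,np.radians(-1.4)])
SP=np.array([[s*.06,y,z] for y,z in((-.018,.025),(-.018,.01),(.018,.01),(.046,.106)) for s in(-1,1)])
SE=[(0,1),(2,3),(4,5),(6,7),(0,2),(2,4),(4,6),(1,3),(3,5),(5,7)]
out=[]
for n,im,x,y,w,h in(("top",a,245,141,80,60),("top",a,375,141,80,60),("scene",b,285,200,120,90),("scene",b,190,165,80,60)):
    c=crop(im,x,y,w,h);k=400/w
    for p,s,col in((tall,(.11,.168,.012),(0,0,255)),(nar,(.088,.108,.012),(0,255,0)),(wid,(.126,.1,.012),(255,100,0))): draw(c,n,pose(p)(box(*s)),E_,k,(x,y),col)
    draw(c,n,pose(st,0)(SP),SE,k,(x,y),(0,0,255));out.append(c)
cv2.imwrite("pics/ov.png",np.vstack([np.hstack(out[:2]),np.hstack(out[2:])]))
E
python3 ov.py
```

```text
(no output)
```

View pics/ov.png

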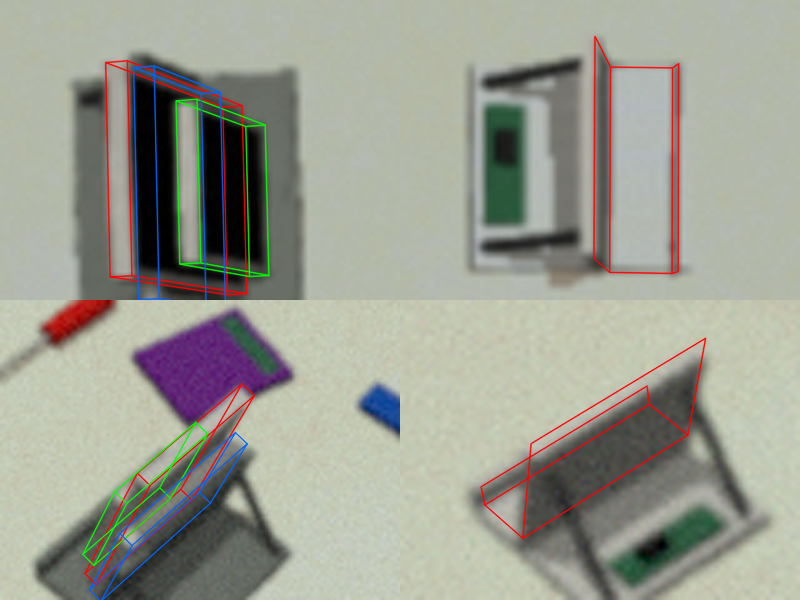

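```bash
cat >> h.py <<'E'
def go(pos,yaw_deg,lean=16,flip=False):
    s=telemetry.state();R0=R.from_euler('xyz',s["orientation"])
    M=R.from_euler('z',yaw_deg,degrees=True)*R.from_euler('x',-lean,degrees=True)*R.from_euler('x',180,degrees=True)
    if flip: M=M*R.from_euler('z',180,degrees=True)
    print(round(s["time_s"],2),"d cm",np.round((np.array(pos)-s["eef_pos"])*100,2),"rot",np.round((M*R0.inv()).as_rotvec(degrees=True),2),"F",np.round(s["force"],1),"open",round(s["opening"],4),"ff",np.round(s["finger_force"],1),"pos",np.round(s["eef_pos"],4))
E
python3 -c "
from h import *
for f in (0,1): go([.520,.2635,.2117],1.2,flip=f)"
```

```text
0.6 d cm [ 25.92 -33.19   0.62] rot [  -4.31  -21.71 -153.81] F [-0.  -0.4  0.3] open 0.0938 ff 0.0 pos [0.2608 0.5954 0.2055]
0.6 d cm [ 25.92 -33.19   0.62] rot [-15.82   3.14  24.69] F [-0.  -0.4  0.3] open 0.0938 ff 0.0 pos [0.2608 0.5954 0.2055]
```

send_rows(targets=[[[0, 0, 5, 0, 0, 0], [4, -4, 6, 0, 0, 5], [7, -8, 6, -4, 0.8, 10], [10, -12, 6, -8, 1.6, 14], [13, -16, 6, -12, 2.4, 20]]], claw=0.6, newtons=15)

```text
time_s: 1.1
eef_pos: [0.3877, 0.4397, 0.2661]
orientation: [-2.927, 0.009, 3.084]
force: [0.4, 0.4, -0.2]
opening: 0.0583
finger_force: 0.0
```

```bash
python3 -c "
from h import *
go([.520,.2635,.2117],1.2,flip=1)"
```

```text
1.1 d cm [ 13.23 -17.62  -5.44] rot [-3.71  0.56  4.5 ] F [ 0.4  0.4 -0.2] open 0.0583 ff 0.0 pos [0.3877 0.4397 0.2661]
```

send_rows(targets=[[[3, -4, 0, -1, 0, 1.5], [6, -8, 0, -2, 0.2, 3], [9, -12, 0, -3.7, 0.5, 4.5], [12, -16, 0, -3.7, 0.5, 4.5], [13.2, -17.6, -2, -3.7, 0.5, 4.5]]])

```text
time_s: 1.6
eef_pos: [0.5219, 0.2628, 0.2484]
orientation: [-2.866, 0.008, -3.128]
force: [0.1, -0.1, 0.1]
opening: 0.0561
finger_force: 0.0
```

send_rows(targets=[[[0, 0, -3, 0, 0, 0], [0, 0, -3, 0, 0, 0]]])

```text
time_s: 1.8
eef_pos: [0.5164, 0.2636, 0.2112]
orientation: [-2.862, -0.006, -3.126]
force: [-1.1, -0.0, -0.4]
opening: 0.0565
finger_force: 0.0
```

```bash
python3 -c "
from h import *
go([.520,.2635,.2117],1.2,flip=1);go([.520,.2415,.1347],1.2,flip=1)
a=optics.get_image('top')[:,:,::-1];b=optics.get_image('scene')[:,:,::-1]
f=lambda i,x,y,w,h:cv2.convertScaleAbs(cv2.resize(i[y:y+h,x:x+w],(400,300),interpolation=cv2.INTER_CUBIC),alpha=1.5)
cv2.imwrite('pics/g1.png',np.hstack([f(a,235,130,100,75),f(b,285,180,120,90)]))"
```

```text
1.8 d cm [ 0.36 -0.01  0.05] rot [ 0.03 -0.37  0.3 ] F [-1.1 -0.  -0.4] open 0.0565 ff 0.0 pos [0.5164 0.2636 0.2112]
1.8 d cm [ 0.36 -2.21 -7.65] rot [ 0.03 -0.37  0.3 ] F [-1.1 -0.  -0.4] open 0.0565 ff 0.0 pos [0.5164 0.2636 0.2112]
```

View pics/g1.png

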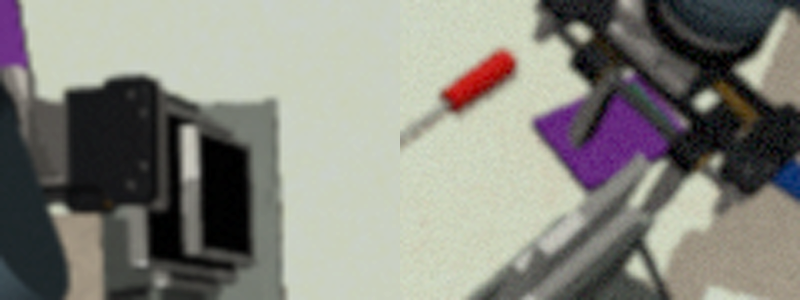

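send_rows(targets=[[[0.3, -0.8, -2.8, 0, -0.3, 0.3], [0.3, -1.5, -5.2, 0, -0.3, 0.3], [0.3, -2.0, -6.8, 0, -0.3, 0.3], [0.3, -2.2, -7.6, 0, -0.3, 0.3], [0.3, -2.2, -7.6, 0, -0.3, 0.3]]])

```text
time_s: 2.4
eef_pos: [0.5214, 0.2437, 0.1399]
orientation: [-2.864, 0.007, -3.118]
force: [-0.2, -0.8, -0.1]
opening: 0.0562
finger_force: 0.0
```

send_rows(targets=[[[0, 0, 0, 0, 0, 0], [0, 0, 0, 0, 0, 0], [0, 0, 0, 0, 0, 0], [0, 0, 0, 0, 0, 0]]], claw=0.2, newtons=4)

```text
time_s: 2.8
eef_pos: [0.5217, 0.2435, 0.1401]
orientation: [-2.865, 0.007, -3.119]
force: [-0.3, 0.2, 0.5]
opening: 0.0279
finger_force: 0.0
```

```bash
python3 -c "
from h import *
go([.520,.2415,.1347],1.2,flip=1)
a=optics.get_image('top')[:,:,::-1];b=optics.get_image('scene')[:,:,::-1]
f=lambda i,x,y,w,h:cv2.convertScaleAbs(cv2.resize(i[y:y+h,x:x+w],(400,300),interpolation=cv2.INTER_CUBIC),alpha=1.5)
cv2.imwrite('pics/g2.png',np.hstack([f(a,235,130,100,75),f(b,285,180,120,90)]))"
```

```text
2.8 d cm [-0.17 -0.2  -0.54] rot [-0.15  0.42 -0.1 ] F [-0.3  0.2  0.5] open 0.0279 ff 0.0 pos [0.5217 0.2435 0.1401]
```

View pics/g2.png

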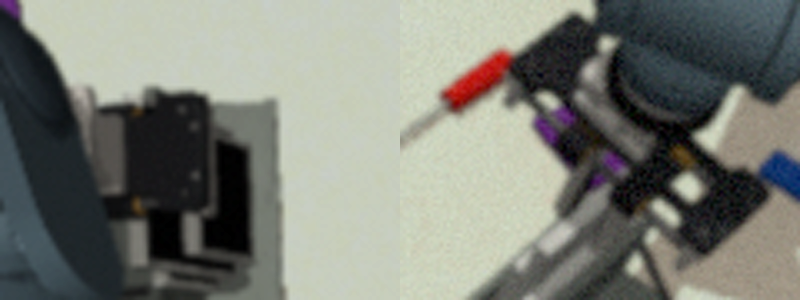

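send_rows(targets=[[[0, 0, 0, 0, 0, 0], [0, 0, 0, 0, 0, 0], [0, 0, 0, 0, 0, 0]]], claw=0, newtons=4)

```text
time_s: 3.2
eef_pos: [0.5215, 0.2427, 0.1396]
orientation: [-2.863, 0.006, -3.119]
force: [0.3, -3.1, 1.4]
opening: 0.0126
finger_force: 4.0
```

send_rows(targets=[[[0, -0.1, 0, 0, 0, 0], [0, -0.15, 0, 0, 0, 0], [0, -0.15, 0, 0, 0, 0]]])

```text
time_s: 3.5
eef_pos: [0.5215, 0.242, 0.1396]
orientation: [-2.865, 0.007, -3.119]
force: [-0.2, -0.6, 1.4]
opening: 0.0124
finger_force: 4.0
```

Balanced. Grip firmly, then draw along the panel.

send_rows(targets=[[[0, 0, 0, 0, 0, 0], [0, 0, 0, 0, 0, 0], [0, 0.14, 0.5, 0, 0, 0], [0, 0.29, 1, 0, 0, 0]]], newtons=25)

```text
time_s: 3.9
eef_pos: [0.5205, 0.2442, 0.1484]
orientation: [-2.863, 0.004, -3.119]
force: [-0.1, -3.1, -3.5]
opening: 0.012
finger_force: 25.0
```

send_rows(targets=[[[0, 0.23, 0.8, 0, 0, 0], [0, 0.46, 1.6, 0, 0, 0], [0, 0.69, 2.4, 0, 0, 0], [0, 0.92, 3.2, 0, 0, 0], [0, 1.15, 4, 0, 0, 0]]])

```text
time_s: 4.4
eef_pos: [0.5214, 0.2563, 0.1903]
orientation: [-2.864, 0.007, -3.119]
force: [0.5, -2.2, -3.6]
opening: 0.0118
finger_force: 25.0
```

send_rows(targets=[[[0, 0.2, 0.8, 0, 0, 0], [0, 0.42, 1.6, 0, 0, 0], [0, 0.65, 2.4, 0, 0, 0], [0, 0.87, 3.2, 0, 0, 0], [0, 1.1, 4, 0, 0, 0]]])

```text
time_s: 4.9
eef_pos: [0.5214, 0.2675, 0.2302]
orientation: [-2.865, 0.007, -3.119]
force: [-0.1, -0.8, -3.8]
opening: 0.0119
finger_force: 25.0
```

send_rows(targets=[[[0, 0.23, 0.8, 0, 0, 0], [0, 0.46, 1.6, 0, 0, 0], [0, 0.69, 2.4, 0, 0, 0], [0, 0.92, 3.2, 0, 0, 0], [0, 1.15, 4, 0, 0, 0]]])

```text
time_s: 5.4
eef_pos: [0.5214, 0.2791, 0.2702]
orientation: [-2.865, 0.007, -3.119]
force: [0.5, 0.1, -3.0]
opening: 0.0122
finger_force: 25.0
```

```bash
python3 -c "
from h import *
go([.520,.2415,.1347],1.2,flip=1)
a=optics.get_image('top')[:,:,::-1];b=optics.get_image('scene')[:,:,::-1]
f=lambda i,x,y,w,h:cv2.convertScaleAbs(cv2.resize(i[y:y+h,x:x+w],(400,300),interpolation=cv2.INTER_CUBIC),alpha=1.5)
cv2.imwrite('pics/g3.png',np.hstack([f(a,235,130,100,75),f(b,265,160,160,120)]))"
```

```text
5.4 d cm [ -0.14  -3.76 -13.55] rot [-0.16  0.38 -0.1 ] F [ 0.5  0.1 -3. ] open 0.0122 ff 25.0 pos [0.5214 0.2791 0.2702]
```

View pics/g3.png

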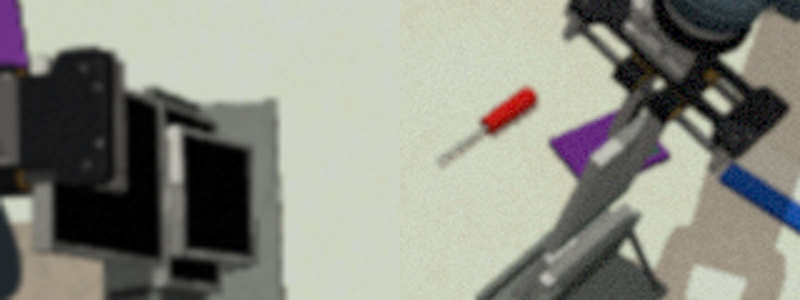

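send_rows(targets=[[[0, 0.5, 2, 0, 0, 0], [0, -2, 2.5, 0, 0, 0], [0.3, -6, 2.5, 0, 0, -0.6], [0.6, -10, 2.5, 0, 0, -1.2], [0.9, -14, 2.5, 0, 0, -1.8]]])

```text
time_s: 6.0
eef_pos: [0.5301, 0.1374, 0.2941]
orientation: [-2.864, 0.006, 3.133]
force: [-0.5, -0.6, -1.4]
opening: 0.0115
finger_force: 25.0
```

send_rows(targets=[[[0.2, -4, 0, 0, 0, -0.5], [0.4, -8, 0, 0, 0, -0.8], [0.6, -12, 0, 0, 0, -0.8], [0.6, -16, 0, 0, 0, -0.8], [0.6, -19, 0, 0, 0, -0.8]]])

```text
time_s: 6.5
eef_pos: [0.5358, -0.0534, 0.2941]
orientation: [-2.864, 0.006, 3.117]
force: [0.7, 1.4, -2.4]
opening: 0.0118
finger_force: 25.0
```

```bash
python3 -c "
from h import *
go([.537,-.0863,.29],-1.4,flip=1)"
```

```text
6.5 d cm [ 0.12 -3.29 -0.41] rot [-0.11  0.33 -0.01] F [ 0.7  1.4 -2.4] open 0.0118 ff 25.0 pos [ 0.5358 -0.0534  0.2941]
```

send_rows(targets=[[[0.1, -2, 0, 0, 0.3, 0], [0.1, -3.5, 0, 0, 0.3, 0], [0.1, -4.4, -3.5, 0, 0.3, 0], [0.1, -5.4, -7, 0, 0.3, 0], [0.1, -6.0, -9.3, 0, 0.3, 0]]])

```text
time_s: 7.0
eef_pos: [0.5362, -0.1116, 0.1987]
orientation: [-2.865, -0.002, 3.119]
force: [-0.4, -1.3, -1.3]
opening: 0.0121
finger_force: 25.0
```

send_rows(targets=[[[0, 0, 0, 0, 0, 0], [0, 0, 0, 0, 0, 0]]])

```text
time_s: 7.2
eef_pos: [0.5374, -0.1111, 0.2018]
orientation: [-2.865, 0.001, 3.119]
force: [0.1, -0.1, -2.0]
opening: 0.0118
finger_force: 25.0
```

```bash
python3 -c "
from h import *
go([.537,-.1293,.1396],-1.4,flip=1)
s=telemetry.state();T=s['eef_pos'];d=np.array([0,.2756,.9613])
p=np.r_[T-.133*d-[.0019,0,0],np.radians(-1.4)]
st=np.array([.535,-.1755,0,np.radians(-1.4)])
SP=np.array([[s*.06,y,z] for y,z in((-.018,.025),(-.018,.01),(.018,.01),(.046,.106)) for s in(-1,1)])
SE=[(0,1),(2,3),(4,5),(6,7),(0,2),(2,4),(4,6),(1,3),(3,5),(5,7)]
o=[]
for n,x,y,w,h in(('top',365,121,100,75),('scene',180,135,100,75)):
    for k in (0,1):
        c=crop(np.ascontiguousarray(optics.get_image(n)[:,:,::-1]),x,y,w,h)
        if k: draw(c,n,pose(p)(box(.11,.168,.012)),E_,4,(x,y),(0,255,0));draw(c,n,pose(st,0)(SP),SE,4,(x,y),(0,0,255))
        o.append(c)
cv2.imwrite('pics/p1.png',np.vstack([np.hstack(o[:2]),np.hstack(o[2:])]))"
```

```text
7.2 d cm [-0.04 -1.82 -6.22] rot [-0.15  0.04 -0.08] F [ 0.1 -0.1 -2. ] open 0.0118 ff 25.0 pos [ 0.5374 -0.1111  0.2018]
```

View pics/p1.png

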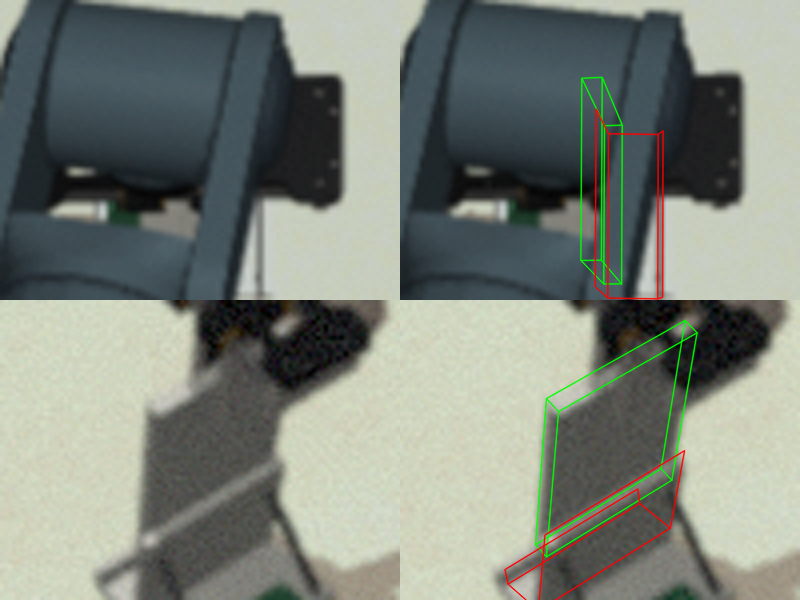

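send_rows(targets=[[[0, -0.6, -2, 0, 0, 0], [0, -1.1, -3.8, 0, 0, 0], [0, -1.5, -5, 0, 0, 0], [0, -1.6, -5.4, 0, 0, 0], [0, -1.6, -5.4, 0, 0, 0]]])

```text
time_s: 7.9
eef_pos: [0.5374, -0.1273, 0.1474]
orientation: [-2.864, 0.001, 3.119]
force: [-0.2, -0.0, -1.8]
opening: 0.012
finger_force: 25.0
```

send_rows(targets=[[[0, -0.06, -0.2, 0, 0, 0], [0, -0.12, -0.4, 0, 0, 0], [0, -0.12, -0.4, 0, 0, 0]]])

```text
time_s: 8.2
eef_pos: [0.5376, -0.1286, 0.1437]
orientation: [-2.864, 0.002, 3.119]
force: [-0.8, -0.4, -2.5]
opening: 0.0119
finger_force: 25.0
```

send_rows(targets=[[[0, -0.03, -0.1, 0, 0, 0], [0, -0.06, -0.2, 0, 0, 0], [0, -0.06, -0.2, 0, 0, 0]]])

```text
time_s: 8.5
eef_pos: [0.5373, -0.1291, 0.1414]
orientation: [-2.864, 0.001, 3.119]
force: [-0.7, -0.1, -3.3]
opening: 0.0119
finger_force: 25.0
```

send_rows(targets=[[[0, -0.03, -0.1, 0, 0, 0], [0, -0.06, -0.2, 0, 0, 0], [0, -0.06, -0.2, 0, 0, 0]]])

```text
time_s: 8.8
eef_pos: [0.5377, -0.1297, 0.1403]
orientation: [-2.864, 0.002, 3.119]
force: [-2.3, 1.9, 4.5]
opening: 0.0118
finger_force: 25.0
```

send_rows(targets=[[[0, 0, 0.07, 0, 0, 0], [0, 0.1, 0.07, 0, 0, 0], [0, 0.2, 0.07, 0, 0, 0], [0, 0.2, 0.07, 0, 0, 0]]])

```text
time_s: 9.2
eef_pos: [0.5376, -0.1282, 0.1403]
orientation: [-2.863, 0.002, 3.119]
force: [-0.2, -1.4, -0.6]
opening: 0.0116
finger_force: 25.0
```

send_rows(targets=[[[0, 0.1, 0, 0, 0, 0], [0, 0.2, 0, 0, 0, 0], [0, 0.2, 0, 0, 0, 0]]])

```text
time_s: 9.5
eef_pos: [0.5376, -0.1279, 0.1402]
orientation: [-2.86, 0.002, 3.12]
force: [1.6, -9.7, -5.0]
opening: 0.012
finger_force: 25.0
```

send_rows(targets=[[[0, -0.1, 0, 0, 0, 0], [0, -0.15, -0.03, 0, 0, 0], [0, -0.15, -0.03, 0, 0, 0]]], newtons=8)

```text
time_s: 9.8
eef_pos: [0.5376, -0.1279, 0.1402]
orientation: [-2.863, 0.001, 3.119]
force: [-1.4, -5.5, -0.2]
opening: 0.0121
finger_force: 8.0
```

send_rows(targets=[[[0, 0, 0, 0, 0, 0], [0, 0, 0, 0, 0, 0], [0, 0, 0, 0, 0, 0], [0, 0, 0, 0, 0, 0]]], claw=0.3, newtons=3)

```text
time_s: 10.2
eef_pos: [0.5374, -0.1269, 0.1397]
orientation: [-2.865, 0.001, 3.119]
force: [0.7, -0.3, 0.4]
opening: 0.0279
finger_force: 0.0
```

```bash
cat > v.py <<'E'
from h import *
import sys
o=[]
for n,x,y,w,h in(('top',365,121,100,75),('scene',180,135,100,75),('top',245,141,80,60),('scene',285,200,120,90)):
    o.append(crop(np.ascontiguousarray(optics.get_image(n)[:,:,::-1]),x,y,w,h))
cv2.imwrite(sys.argv[1],np.vstack([np.hstack(o[:2]),np.hstack(o[2:])]))
E
python3 v.py pics/r1.png
```

```text
(no output)
```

View pics/r1.png

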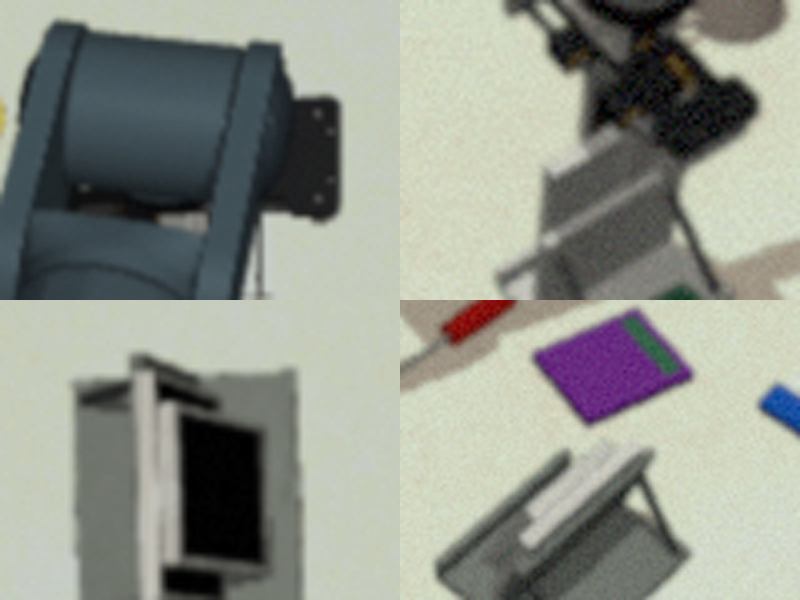

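send_rows(targets=[[[0, 0, 0, 0, 0, 0], [0, 0, 0, 0, 0, 0], [0, 0.57, 2, 0, 0, 0], [0, 1.4, 5, 0, 0, 0], [0, 2.6, 9, 0, 0, 0]]], claw=0.5)

```text
time_s: 10.9
eef_pos: [0.5361, -0.1009, 0.2289]
orientation: [-2.865, -0.003, 3.118]
force: [-0.9, 0.3, 0.6]
opening: 0.0468
finger_force: 0.0
```

send_rows(targets=[[[0, 0, 4, 0, 0, 0], [-4, 0, 6, 0, 0, 0], [-8, 0, 6, 0, 0, 0], [-12, 0, 6, 0, 0, 0], [-12, 0, 6, 0, 0, 0]]])

```text
time_s: 11.4
eef_pos: [0.4145, -0.1008, 0.2898]
orientation: [-2.864, 0.002, 3.118]
force: [0.8, 0.0, 0.4]
opening: 0.0466
finger_force: 0.0
```

```bash
python3 v.py pics/r2.png
```

```text
(no output)
```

View pics/r2.png

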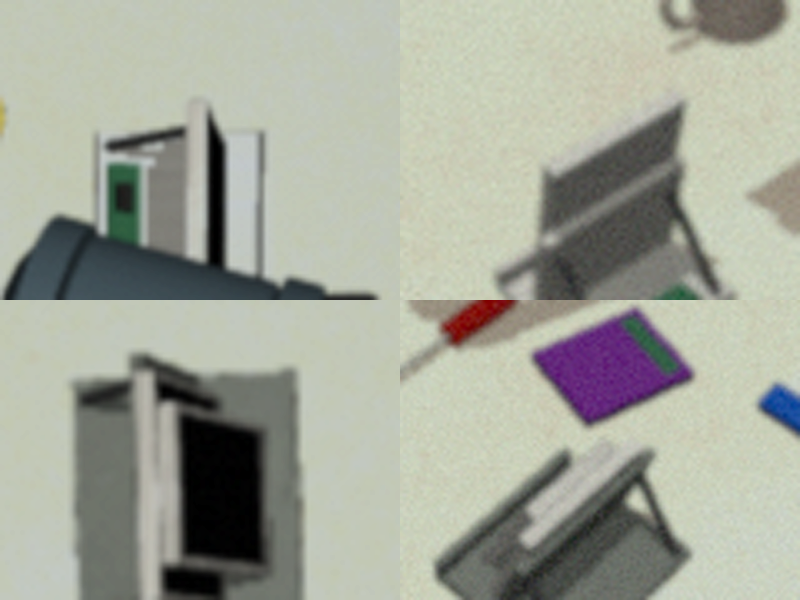

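The tall panel leans squarely on the stand's backrest (top right, top edge from (550,170) to (680,98)), and both short panels still stand in the rack.

```bash
python3 -c "
from h import *
print(ticket.job_done())"
```

```text
the job is handed in; nothing more can be done
None
```

The job is handed in: the tall panel was lowered onto the stand's ledge and leans against its backrest, and both short panels are still standing in the rack; the arm's clock read 11.4 s after its last move.

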